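# Put the bearing ring away in the specimen drawer

## Robot

A 7-joint arm with a two-finger parallel gripper is mounted at the origin on a cart in front of the work surface, level with it; the furniture and walls round the work are solid. World frame = base frame: x ahead of the robot, y to its left, z up, the work surface at z = 0. Lengths are in m, angles in degrees, forces in N, time in s.
With the tool pointing down it reaches from about 0.425 to 0.875 m from the base axis. Payload 4.7 kg.
Tool frame: the origin (TCP) lies at the very end of the fingers, on their centre line; the grasp point (between the pads) lies 19 mm behind it; z points along the fingers, y is the line along which they close (so a half turn about z gives the same grasp; the last joint's range is limited). The gripper opens to 87 mm and grips with 3 to 60 N. Pads are 19 mm wide; open, the fingers measure 117 mm over their backs; the gripper's body (75 mm by 190 mm) begins 51 mm behind the grasp point.
Start: joints at [-69.15, 18.392, -4.016, 83.108, 1.295, 78.541, -3.26], TCP at [0.223, 0.611, 0.223] pointing down, gripper open.
Joint ranges: [-163.93, 163.93], [-17.29, 119.83], [-79.2, 71.16], [3.27, 140.29], [-89.18, 269.18], [5.43, 117.66], [-154.24, 154.24]. Speed limits (degrees/s): [147.25, 147.25, 180, 180, 180, 180, 180].

## Interface

Orientations are given as [roll, pitch, yaw] about the fixed x, y, z axes, in that order (R = Rz(yaw) Ry(pitch) Rx(roll)).
In Python, from cell import telemetry, cams, env gives the robot as it stands.
- The arm moves only by the tool arm_command, never from a script. Its argument "series" is text: rows parted by semicolons, each of 5 numbers parted by spaces: the shift along the tool's x, y, z in mm, then the turn about the tool's z in rad, then the closure in counts, from 0 (fully open) to 255 (shut). A call has 1 to 20 rows; each row shifts and turns the commanded pose from where the row before left it, along the tool's axes as they then stand; what a row does not reach is not made up. A row lasts 1/12 s, in which the tool goes at most 41.7 mm and 7.16 degrees, less where a joint would pass 70% of its speed; a pose out of reach is approached as far as the arm can. A call is refused whole if a number of a shift passes 41.7 or a number of a turn 0.125, either way. A call with a gripper value outside its range is refused whole. The fingers move at their own pace and stop on an object; "squeeze" is the grip in N (left out, the last holds). Time passes only in rows, so rows that do not move let the fingers close. It gives the time, the measured TCP pose, the force, the opening and the grip force at its end, in the units of the state.
- telemetry.get_obs(): the state, without advancing time (a new reading comes with each control period).
- cams.read_camera(name): name is "side" or "top" or "wrist"; returns the picture (384x512x3 uint8, blue, green, red); there is no depth.
- cams.calibration(name): a dict with "K" (3x3 intrinsics, pixels), "origin" and "rotation" of the camera in the world; the wrist camera has in their place "hand_eye" (4x4, takes a point from camera to tool coordinates, whose origin is the TCP and whose axes are the flange's). Camera axes: x right, y down, z forward; pixel columns grow to the right and rows downward; lengths in m; the calibration is good to about 2 mm. A picture is of the moment at which its call begins: read the wrist's pose just before it. calibration takes no time and is no camera call.
- env.sign_off(): hands the job in; it is judged then, once.
The state is a dict: "time_s": time; "qpos": joint angles; "joint_velocities": joint speeds; "effort": joint torques, N m; "tool_pos": TCP position; "tool_rot": TCP orientation; "force": force on the tool from outside, world axes, zero at the start; "wrist_torque": the same for the moment, N m; "grip_width": finger opening in m; "grasp_force": force on a finger pad.
Only numpy, scipy, OpenCV 4.12 (cv2) and the standard library are available. Lean on these libraries where they do the work, as an engineer would, in place of code of your own. Each camera call takes 0.05 s, during which the arm holds its last target. There are 200 camera calls.

## Task

Lay the smooth steel bearing ring flat in the open drawer of the little blue drawer unit, let go of it, and then slide the drawer fully shut with the ring inside. Take only the ring: leave the toothed gear and the solid round disc where they lie.

Things in the scene. Friction and masses are not known exactly. Their poses are not given: they have to be found in the camera images.
- ring_center (a point): Centre, half-way up, of the bearing ring: a smooth light-grey steel ring, 52 mm outside diameter, 35 mm hole, 15 mm high, under 0.2 kg, lying loose and flat on the bench; z is its axis. Hold it across its outside. A toothed gear and a solid disc of like size lie in a row with it along world y, in any order, their centres at least 85 mm apart along y.
- gear_center (a point): Centre, half-way up, of the toothed steel gear, 60 mm across and 14 mm high, lying flat and loose on the bench; a bystander to be left where it lies.
- disc_center (a point): Centre, half-way up, of the plain solid pale-grey steel disc (no hole, no teeth), 65 mm across and 15 mm high, lying flat and loose on the bench; a bystander to be left where it lies.
- drawer_floor (a point): Point on the drawer's inner floor (black liner, 15 mm above the bench), on its mid-line, 46 mm behind the inner face of its front; moves with the drawer. x points to the drawer's rear, the way it slides shut; z up. Inside, the tub spans x -46 to +106 mm, y -62 to +62 mm; its side walls rise to z +30 mm. The front is 8 mm thick, 138 mm wide and rises to z +40 mm.
- drawer_handle (a point): Middle of the steel bow handle on the drawer's grey front; axes as drawer_floor. Its bar, 8 mm thick and 60 mm long along y, lies 40 mm above the bench, its outer side 4 mm before this point (-x); the front's outer face is 22 mm behind the point (+x). The blue unit behind is fixed, 144 mm wide and 60 mm high, turned up to 0.1 rad; a calculator 14 mm high lies on its top.
- drawer (a joint): How far the drawer is pulled out, in m: 0 is fully shut, 0.12 fully open; 0.095 to 0.12 at the start. So much of the drawer, counted from the front's outer face, stands out before the unit; the rest is under the unit's top. It slides along its x with about 1.5 N of friction, has no spring or latch, and stays where it is left.
Mind the look-alikes: they are no part of the job. Leave any orange or turquoise look-alike of the part that bears ring_center alone.

How it is judged (in metres and radians):
On the way:
1. the ring lies flat and released on the floor of the drawer, the drawer still at least 50 mm open (x of ring_center in the frame of drawer_floor between -0.03 and 0.09 m and y of ring_center in the frame of drawer_floor between -0.045 and 0.045 m and z of ring_center in the frame of drawer_floor between 0 and 0.015 m and angle between the z axis of ring_center and the z axis of drawer_floor, either way round below 0.18 rad and contact force between the fingers and anything else below 0.3 N and linear speed of ring below 0.02 m/s and value of joint drawer above 0.05 m), for 0.2 s.
At the end, for the whole second after the job is handed in: The ring lies flat (within 10 degrees) and at rest on the drawer's floor, anywhere inside the tub, and the drawer is shut to within 10 mm (x of ring_center in the frame of drawer_floor between -0.03 and 0.09 m and y of ring_center in the frame of drawer_floor between -0.045 and 0.045 m and z of ring_center in the frame of drawer_floor between 0 and 0.015 m and angle between the z axis of ring_center and the z axis of drawer_floor, either way round below 0.18 rad and linear speed of ring below 0.02 m/s and value of joint drawer below 0.01 m); the robot touches nothing.
It fails at once if the disc is moved more than 30 mm from where it lay (distance of disc_center from where it was at the start of the episode above 0.03 m).
It fails at once if the gear is moved more than 30 mm from where it lay (distance of gear_center from where it was at the start of the episode above 0.03 m).
It also fails if it takes over 54 s, if anything falls off the work surface, if the arm or the gripper's body presses on something with over 40 N, if the wrist force passes 120 N, or if a joint passes its speed limit or range.

## Working session

There is one attempt and no reset: what is moved stays moved. The work goes in short steps, Python scripts to look and compute and a tool call to move; the robot and the scene stay as the last step left them, time stands still between calls to the robot, and variables do not carry over. Pictures are saved under pics/ and viewed, at most 10 in all, crops included, and the job is handed in when it is done.

Besides the shell and the picture viewer there is one more tool, called after "Request:" as a command line: name --argument value ..., lists and objects as JSON in quotes. arm_command: Moves the arm, as the interface text tells. Its arguments: {"type":"object","properties":{"series":{"type":"string"},"squeeze":{"type":"number"}},"required":["series"]}

```bash
mkdir -p pics; python3 - <<'E'
from cell import telemetry,cams
import cv2,numpy as np
np.set_printoptions(precision=4,suppress=True)
o=telemetry.get_obs(); print(o['time_s'],o['tool_pos'],o['tool_rot'])
for n in ['top','side','wrist']:
    im=cams.read_camera(n); cv2.imwrite(f'pics/{n}0.png',im); c=cams.calibration(n); print(n,{k:np.array(v).tolist() for k,v in c.items()})
E
```

```text
0.0 [0.2226 0.6101 0.2215] [-179.8925    0.0056  159.9574]
top {'K': [[389.4288589611456, 0.0, 252.01987379568538], [0.0, 389.4288589611456, 184.1809839556991], [0.0, 0.0, 1.0]], 'origin': [0.5028526707496198, 0.23037944812219532, 0.8945082381890479], 'rotation': [-175.79019457743033, -0.2645020186370699, -90.05356154365003]}
side {'K': [[354.56084825477814, 0.0, 261.0315493062547], [0.0, 354.56084825477814, 192.3304492061913], [0.0, 0.0, 1.0]], 'origin': [0.18394208461318773, 0.3815108663832165, 0.7883714362624118], 'rotation': [-148.48573441473386, -0.8593703980215973, -111.6048949058492]}
wrist {'K': [[311.47784587604957, 0.0, 252.75313670475938], [0.0, 311.47784587604957, 192.70808694319916], [0.0, 0.0, 1.0]], 'hand_eye': [[0.0018073119398549441, -0.9678624535013509, -0.2514736660684275, 0.06964242779977162], [0.9999983018400262, 0.0018398818149268502, 0.00010560287929011764, -0.0009738048496181761], [0.00036047276328566094, -0.2514734298832584, 0.9678641351564456, -0.16149739561312118], [0.0, 0.0, 0.0, 1.0]]}
```

View pics/top0.png

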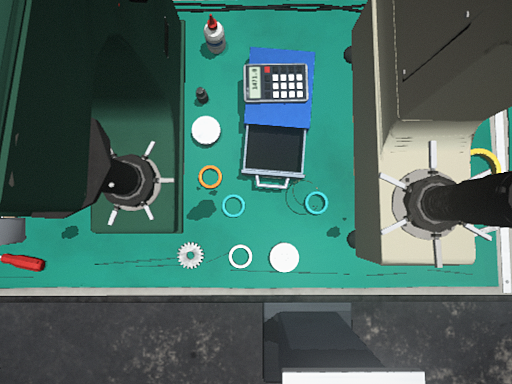

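View pics/side0.png

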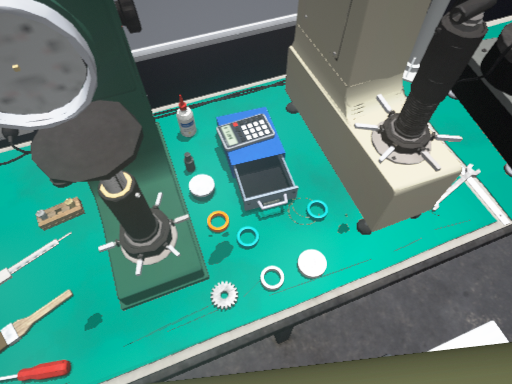

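Candidates in the top view: turquoise rings (233,206) and (316,203), and an orange ring (210,177), are look-alikes. The white-grey ring at (241,256), between the gear (190,256) and the disc (284,257), fits: it is smooth, light grey and has a hole. I'll confirm with a crop and triangulate.

```bash
cat > h.py <<'E'
import numpy as np,cv2
from scipy.spatial.transform import Rotation as R
from cell import telemetry,cams
np.set_printoptions(precision=4,suppress=True)
def pose(o): return R.from_euler('xyz',o['tool_rot'],degrees=True).as_matrix(),np.array(o['tool_pos'])
def cam(n,o=None):
    c=cams.calibration(n);K=np.array(c['K'])
    if n=='wrist':
        H=np.array(c['hand_eye']);Rt,t=pose(o);return K,Rt@H[:3,:3],Rt@H[:3,3]+t
    return K,R.from_euler('xyz',c['rotation'],degrees=True).as_matrix(),np.array(c['origin'])
def ray(C,p): return C[1]@np.linalg.inv(C[0])@[p[0],p[1],1.]
def onz(C,p,z): d=ray(C,p);return C[2]+d*(z-C[2][2])/d[2]
def tri(obs):
    A=np.zeros((3,3));b=np.zeros(3)
    for C,p in obs:
        d=ray(C,p);d/=np.linalg.norm(d);P=np.eye(3)-np.outer(d,d);A+=P;b+=P@C[2]
    return np.linalg.solve(A,b)
def proj(C,X): q=C[0]@C[1].T@(np.array(X)-C[2]);return q[:2]/q[2]
E
python3 - <<'E'
from h import *
T,S=cam('top'),cam('side')
P={'ring':((241,256.5),(272,278)),'gear':((190,255.5),(224.5,295)),'disc':((284.5,257.5),(312,263.5)),
'handle':((271,184),(273,205)),'teal1':((233.5,206),(248,237)),'teal2':((316,203),(317,210))}
for k,(a,b) in P.items():
    X=tri([(T,a),(S,b)]);print(k,X,'err',proj(T,X)-a,proj(S,X)-b, 'z.0075',onz(T,a,.0075))
a=cv2.imread('pics/top0.png')[120:280,170:345];b=cv2.imread('pics/side0.png')[130:315,190:345]
f=lambda i,w,h:cv2.resize(i,(w,h),interpolation=cv2.INTER_CUBIC)
cv2.imwrite('pics/crop.png',np.hstack([f(a,394*1,360),f(b,302,360)]) if 0 else np.hstack([f(a,424,388),f(b,325,388)]))
E
```

```text
ring [0.4053 0.2528 0.0059] err [-0.6776 -0.3246] [0.75   0.0441] z.0075 [0.4048 0.2512 0.0075]
gear [0.4075 0.3659 0.0098] err [-0.1123 -0.0476] [0.1252 0.0082] z.0075 [0.4072 0.366  0.0075]
disc [0.403  0.1543 0.0076] err [-0.5142 -0.2702] [0.5662 0.0292] z.0075 [0.4024 0.1532 0.0075]
handle [0.5673 0.1849 0.0299] err [-0.3655 -0.1715] [0.3652 0.0205] z.0075 [0.5685 0.1829 0.0075]
teal1 [0.5187 0.2691 0.008 ] err [-0.3135 -0.1416] [0.3256 0.0224] z.0075 [0.5184 0.2684 0.0075]
teal2 [0.5255 0.0813 0.0074] err [-0.3521 -0.1757] [0.3558 0.0105] z.0075 [0.5251 0.0805 0.0075]
```

View pics/crop.png

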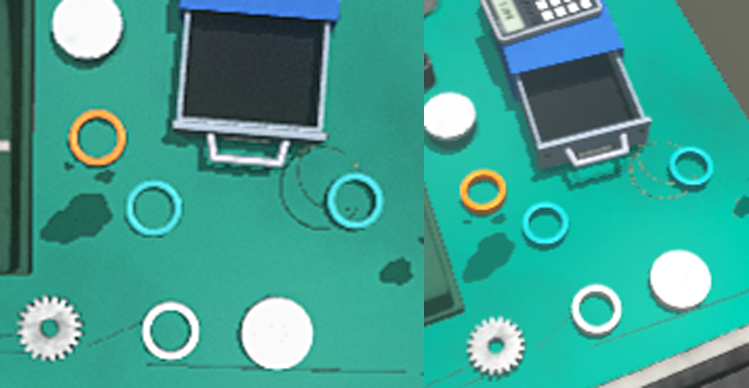

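View pics/wrist0.png

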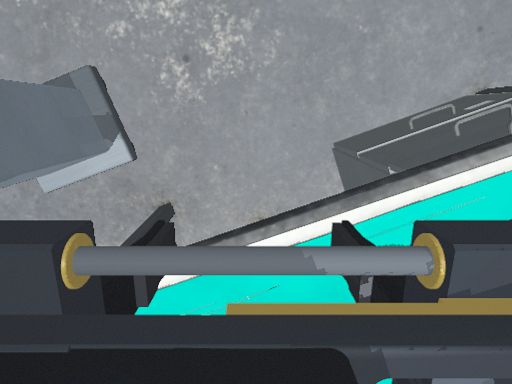

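The crop confirms it: the plain smooth white-grey ring with a hole at crop (170,330), and its twin at (596,310) in the side half. The gear lies to its left (49,328) and the disc to its right (277,333). The wrist view shows only the floor and the bench edge so far. I'll move above the ring.

Request:
arm_command --series "-14 -13 0 0 0;-14 -13 0 0 0;-14 -13 0 0 0;-14 -13 0 0 0;-14 -13 0 0 0;-14 -13 0 0 0;-14 -13 0 0 0;-14 -13 0 0 0;-14 -13 0 0 0;-14 -13 0 0 0;-14 -13 0 0 0;-14 -13 0 0 0;-14 -13 0 0 0;-14 -13 0 0 0;-14 -13 0 0 0;-14 -13 0 0 0;-14 -13 0 0 0;-14 -13 0 0 0;-14 -13 0 0 0;-14 -13 0 0 0"

```text
time_s: 1.82
tool_pos: [0.3969, 0.2694, 0.2224]
tool_rot: [-180.0, -0.0, 160.0]
force: [0.3, 0.9, 0.6]
grip_width: 0.0869
grasp_force: 0.0
```

Request:
arm_command --series "-7 -7 0 0 0;-7 -7 0 0 0;0 0 0 -0.11 0;0 0 0 -0.11 0;0 0 0 -0.1 0;0 0 0 0 0;0 0 0 0 0"

```text
time_s: 2.4
tool_pos: [0.4048, 0.253, 0.2225]
tool_rot: [180.0, -0.0, 178.2]
force: [0.1, -0.1, 0.5]
grip_width: 0.0871
grasp_force: 0.0
```

```bash
python3 - <<'E'
from h import *
o=telemetry.get_obs(); im=cams.read_camera('wrist');C=cam('wrist',o)
print(o['time_s'],o['tool_pos'],o['tool_rot'],o['qpos'],o['force'])
for n,p in {'ring':(.405,.252,.0075),'disc':(.403,.154,.0075),'handle':(.567,.185,.04),'floor':(.643,.185,.015)}.items(): print(n,proj(C,p))
cv2.imwrite('pics/w1.png',im)
E
```

```text
2.4 [0.4048 0.253  0.2225] [179.9922  -0.0094 178.1867] [-47.8373  -3.0677  12.2481 107.138    0.6585  75.8636  52.4196] [ 0.1262 -0.0871  0.4861]
ring [252.3879 170.9285]
disc [172.5224 171.6716]
handle [202.9945 304.1151]
floor [209.5684 341.1789]
```

View pics/w1.png

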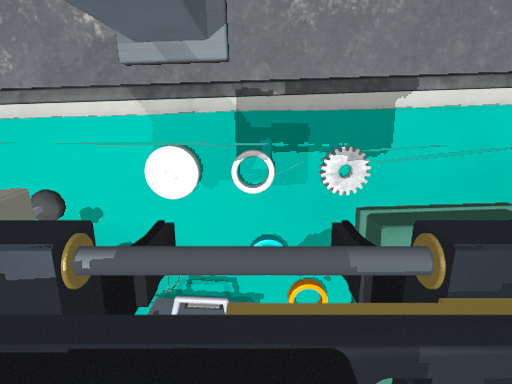

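The ring is at (253,171) in the wrist view, where the estimate put it. The disc is at (173,172) and the gear at (345,170). I'll descend with the fingers partly closed for clearance, then grip.

Request:
arm_command --series "0 0 20 0 45;0 0 20 0 45;0 0 20 0 45;0 0 20 0 45;0 0 20 0 45;0 0 20 0 45;0 0 20 0 45;0 0 20 0 45;0 0 20 0 45;0 0 15 0 45;0 0 10 0 45;0 0 7 0 45;0 0 5 0 45;0 0 2 0 45;0 0 0 0 45;0 0 0 0 45"

```text
time_s: 3.78
tool_pos: [0.4056, 0.2529, 0.0042]
tool_rot: [180.0, 0.1, 178.3]
force: [-0.1, 0.2, -0.4]
grip_width: 0.0718
grasp_force: 0.0
```

Request:
arm_command --series "0 0 0 0 90;0 0 0 0 130;0 0 0 0 160;0 0 0 0 160;0 0 0 0 160;0 0 0 0 160;0 0 0 0 160;0 0 0 0 160" --squeeze 20

```text
time_s: 4.45
tool_pos: [0.4053, 0.2527, 0.0038]
tool_rot: [180.0, 0.0, 178.3]
force: [-0.3, 0.8, 3.3]
grip_width: 0.051
grasp_force: 20.0
```

Request:
arm_command --series "0 0 -5 0 160;0 0 -15 0 160;0 0 -20 0 160;0 0 -20 0 160;0 0 -20 0 160;0 0 -20 0 160;0 0 -20 0 160;0 0 -20 0 160;0 0 0 0 160;0 0 0 0 160"

```text
time_s: 5.28
tool_pos: [0.4055, 0.2527, 0.1442]
tool_rot: [179.9, 0.1, 178.3]
force: [-0.5, -0.8, -2.1]
grip_width: 0.051
grasp_force: 20.0
```

```bash
python3 - <<'E'
from h import *
o=telemetry.get_obs(); im=cams.read_camera('top');im2=cams.read_camera('side')
print(o['time_s'],o['tool_pos'],o['grip_width'],o['grasp_force'])
f=lambda i,w,h:cv2.resize(i,(w,h),interpolation=cv2.INTER_CUBIC)
# drawer enlarged from the first (unobstructed) pictures + current side
a=cv2.imread('pics/top0.png')[110:195,230:320];b=cv2.imread('pics/side0.png')[135:220,220:310]
cv2.imwrite('pics/c2.png',np.vstack([np.hstack([f(a,360,340),f(b,360,340)]),f(im2[120:300,120:500],720,250)]))
E
```

```text
5.2833 [0.4055 0.2527 0.1442] 0.051007650079496016 19.997571002750192
```

View pics/c2.png

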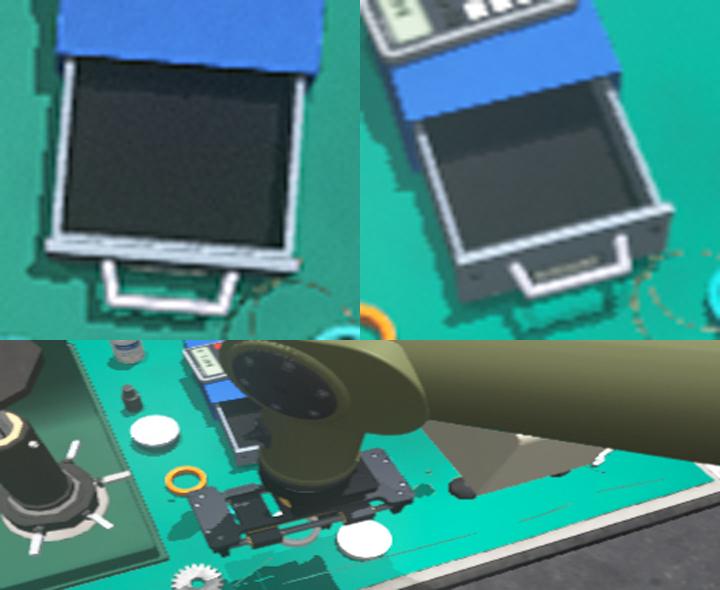

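The ring is held (opening 51 mm, and the lower panel shows it between the fingers). The drawer front's top corners are at crop (46,245) and (298,266) in the top view, and (455,258) and (670,208) in the side view. I'll triangulate the drawer pose.

```bash
python3 - <<'E'
from h import *
T,S=cam('top'),cam('side')
t=lambda p:(230+p[0]/4,110+p[1]/4); s=lambda p:(220+(p[0]-360)/4,135+p[1]/4)
Q={}
for k,a,b,z in [('fl',(46,249),(455,260),.055),('fr',(298,268),(671,210),.055),('hl',(110,302),(522,290),.04),('hr',(230,308),(628,268),.04)]:
    Q[k]=onz(T,t(a),z); print(k,tri([(T,t(a)),(S,s(b))]),'top@z',Q[k],'side@z',onz(S,s(b),z))
# unit top front edge, z=.06 ; side walls top z=.045
for k,a in [('ul',(62,56)),('ur',(318,75))]: Q[k]=onz(T,t(a),.06);print(k,Q[k])
yaw=lambda a,b:np.degrees(np.arctan2(-(Q[a]-Q[b])[0],(Q[a]-Q[b])[1]))
print('yaw',[yaw(*p) for p in (('fl','fr'),('hl','hr'),('ul','ur'))])
E
```

```text
fl [0.5911 0.2509 0.0567] top@z [0.5906 0.2492 0.055 ] side@z [0.5929 0.2522 0.055 ]
fr [0.5813 0.1131 0.0489] top@z [0.5802 0.1128 0.055 ] side@z [0.5785 0.1166 0.055 ]
hl [0.5638 0.2172 0.0438] top@z [0.5628 0.2143 0.04  ] side@z [0.567  0.2191 0.04  ]
hr [0.5607 0.1493 0.033 ] top@z [0.5595 0.1483 0.04  ] side@z [0.558  0.1532 0.04  ]
ul [0.6954 0.2405 0.06  ]
ur [0.685  0.1015 0.06  ]
yaw [np.float64(-4.359046828926283), np.float64(-2.9043922479371322), np.float64(-4.2976227704452805)]
```

Request:
arm_command --series "-17 -5 0 0 160;-17 -5 0 0 160;-17 -5 0 0 160;-17 -5 0 0 160;-17 -5 0 0 160;-17 -5 0 0 160;-17 -5 0 0 160;-17 -5 0 0 160;-17 -5 0 0 160;-17 -5 0 0 160;-17 -5 0 0 160;-17 -5 0 0 160;-17 -4 0 0 160;-16 -4 0 0 160;0 0 0 0.045 160;0 0 0 0 160;0 0 0 0 160"

```text
time_s: 6.8
tool_pos: [0.6389, 0.1772, 0.1415]
tool_rot: [-179.9, -0.2, 175.8]
force: [-0.2, 0.1, -1.6]
grip_width: 0.0511
grasp_force: 20.0
```

```bash
python3 - <<'E'
from h import *
o=telemetry.get_obs(); im=cams.read_camera('side');w=cams.read_camera('wrist')
print(o['time_s'],o['tool_pos'],o['tool_rot'],o['force'],o['grip_width'],o['qpos'])
cv2.imwrite('pics/s3.png',np.hstack([cv2.resize(im[100:290,180:380],(420,400)),cv2.resize(w,(380,400))]))
E
```

```text
6.8 [0.6389 0.1772 0.1415] [-179.9192   -0.181   175.766 ] [-0.1934  0.1047 -1.608 ] 0.051083287691409095 [-33.6684  23.4087  20.693   87.5146  -8.5277  70.8357  74.062 ]
```

View pics/s3.png

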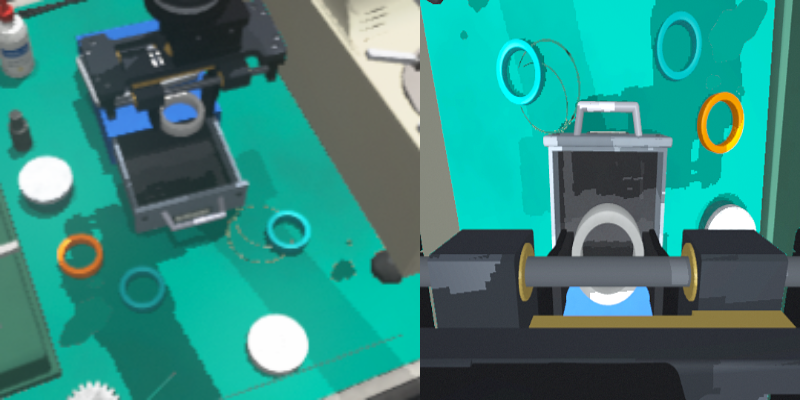

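In the wrist half the ring (608,245) is centred between the tub walls (552 and 667), with the handle at (608,106). It is clear of both the front and the unit. I'll descend and release.

Request:
arm_command --series "0 0 15 0 160;0 0 15 0 160;0 0 15 0 160;0 0 15 0 160;0 0 15 0 160;0 0 15 0 160;0 0 10 0 160;0 0 8 0 160;0 0 5 0 160;0 0 4 0 160;0 0 2 0 160;0 0 1 0 160;0 0 0 0 160;0 0 0 0 160"

```text
time_s: 8.07
tool_pos: [0.6404, 0.1776, 0.0242]
tool_rot: [180.0, 0.1, 175.7]
force: [-0.6, 1.2, -0.7]
grip_width: 0.0511
grasp_force: 20.0
```

Request:
arm_command --series "0 0 2 0 160;0 0 2 0 160;0 0 1 0 160;0 0 0 0 160;0 0 0 0 160"

```text
time_s: 8.48
tool_pos: [0.6405, 0.1775, 0.0194]
tool_rot: [180.0, 0.1, 175.7]
force: [-1.5, 0.2, 4.5]
grip_width: 0.0511
grasp_force: 20.0
```

The ring touches the drawer floor (4.5 N upward). I'll open partly, then rise.

Request:
arm_command --series "0 0 0 0 95;0 0 0 0 80;0 0 0 0 65;0 0 0 0 50;0 0 0 0 50;0 0 0 0 50;0 0 0 0 50;0 0 0 0 50"

```text
time_s: 9.15
tool_pos: [0.64, 0.1775, 0.0185]
tool_rot: [180.0, 0.0, 175.7]
force: [0.2, -0.4, -0.1]
grip_width: 0.0697
grasp_force: 0.0
```

Request:
arm_command --series "0 0 -5 0 50;0 0 -10 0 50;0 0 -15 0 50;0 0 -20 0 50;0 0 -20 0 50;0 0 -20 0 50;0 0 -20 0 50;0 0 -10 0 50;0 0 0 0 50;0 0 0 0 50;0 0 0 0 50"

```text
time_s: 10.07
tool_pos: [0.6392, 0.1773, 0.1373]
tool_rot: [-180.0, -0.1, 175.7]
force: [-0.8, 0.4, -0.7]
grip_width: 0.07
grasp_force: 0.0
```

```bash
python3 - <<'E'
from h import *
o=telemetry.get_obs(); w=cams.read_camera('wrist');im=cams.read_camera('side');C=cam('wrist',o)
print(o['time_s'],o['tool_pos'],o['tool_rot'],o['force'],o['grip_width'])
for n,p in {'ring':(.6405,.1775,.0225),'handle':(.5612,.183,.04)}.items(): print(n,proj(C,p))
cv2.imwrite('pics/s4.png',np.hstack([cv2.resize(im[100:290,180:380],(380,384)),w[:, 46:466]]))
E
```

```text
10.0667 [0.6392 0.1773 0.1373] [-179.9642   -0.1009  175.7186] [-0.8144  0.4286 -0.7183] 0.06998646051743816
ring [253.7549 192.3148]
handle [253.5206 101.2988]
```

View pics/s4.png

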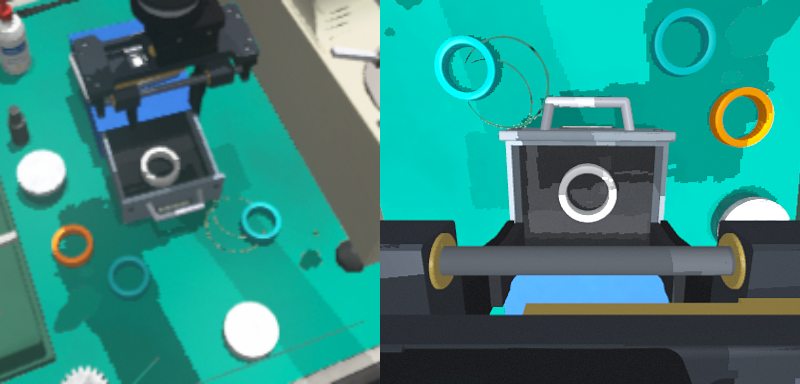

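The ring lies flat and free in the drawer, at (587,192) in the wrist half, with the drawer still open and the handle at (588,101). Next I'll shut the fingers, back out in front of the handle and go down.

Request:
arm_command --series "15 0 0 0 255;15 0 0 0 255;15 0 0 0 255;15 0 0 0 255;15 0 0 0 255;15 0 0 0 255;15 0 0 0 255;15 0 0 0 255;2 0 0 0 255;0 0 0 0 255;0 0 0 0 255" --squeeze 10

```text
time_s: 11.08
tool_pos: [0.5187, 0.1864, 0.1383]
tool_rot: [-180.0, 0.0, 175.7]
force: [-0.7, 0.4, -0.3]
grip_width: 0.0052
grasp_force: 0.0
```

Request:
arm_command --series "0 0 15 0 255;0 0 15 0 255;0 0 15 0 255;0 0 15 0 255;0 0 15 0 255;0 0 15 0 255;0 0 12 0 255;0 0 8 0 255;0 0 2 0 255;0 0 0 0 255;0 0 0 0 255"

```text
time_s: 12.0
tool_pos: [0.519, 0.1867, 0.0271]
tool_rot: [180.0, 0.1, 175.7]
force: [0.4, 0.3, 0.2]
grip_width: 0.0002
grasp_force: 0.0
```

Request:
arm_command --series "-6 0 0 0 255;-6 0 0 0 255;-5 0 0 0 255;-4 0 0 0 255;-3 0 0 0 255;-3 0 0 0 255;-3 0 0 0 255;-3 0 0 0 255;-3 0 0 0 255;-3 0 0 0 255"

```text
time_s: 12.83
tool_pos: [0.557, 0.1836, 0.0264]
tool_rot: [-180.0, -0.1, 175.7]
force: [-1.4, 0.3, 1.3]
grip_width: 0.0006
grasp_force: 0.9
```

Request:
arm_command --series "-3 0 0 0 255;-4 0 0 0 255;-4 0 0 0 255;-4 0 0 0 255;-4 0 0 0 255;-4 0 0 0 255;-4 0 0 0 255;-4 0 0 0 255;-4 0 0 0 255;-4 0 0 0 255;-4 0 0 0 255;-4 0 0 0 255;-4 0 0 0 255;-4 0 0 0 255;-4 0 0 0 255;-4 0 0 0 255;-4 0 0 0 255;-4 0 0 0 255;-3 0 0 0 255;-3 0 0 0 255"

```text
time_s: 14.5
tool_pos: [0.6344, 0.1779, 0.0266]
tool_rot: [180.0, 0.0, 175.7]
force: [-2.2, -1.0, 0.5]
grip_width: 0.0005
grasp_force: 0.9
```

Request:
arm_command --series "-3 0 0 0 255;-3 0 0 0 255;-3 0 0 0 255;-2 0 0 0 255;-2 0 0 0 255;-2 0 0 0 255;0 0 0 0 255"

```text
time_s: 15.08
tool_pos: [0.648, 0.1769, 0.0265]
tool_rot: [-180.0, -0.1, 175.7]
force: [-4.3, -1.0, 1.1]
grip_width: 0.0006
grasp_force: 2.3
```

Request:
arm_command --series "-2 0 0 0 255;-2 0 0 0 255;0 0 0 0 255"

```text
time_s: 15.33
tool_pos: [0.6482, 0.1769, 0.0263]
tool_rot: [-179.9, -0.6, 175.8]
force: [-14.0, -2.5, 9.0]
grip_width: 0.0005
grasp_force: 7.0
```

Force climbs with no further motion, so the drawer is against its stop. I'll back off and look.

Request:
arm_command --series "5 0 0 0 255;8 0 0 0 255;12 0 0 0 255;15 0 0 0 255;15 0 0 0 255;15 0 0 0 255;15 0 0 0 255;15 0 0 0 255;0 0 -15 0 255;0 0 -20 0 255;0 0 -20 0 255;0 0 -20 0 255;0 0 -20 0 255;0 0 0 0 255;0 0 0 0 255"

```text
time_s: 16.58
tool_pos: [0.5546, 0.1848, 0.1232]
tool_rot: [179.8, 0.2, 175.7]
force: [0.1, -0.1, 0.3]
grip_width: 0.0008
grasp_force: 0.0
```

```bash
python3 - <<'E'
from h import *
o=telemetry.get_obs(); t=cams.read_camera('top');im=cams.read_camera('side')
print(o['time_s'],o['tool_pos'],o['force'])
cv2.imwrite('pics/s5.png',np.hstack([cv2.resize(im[90:300,180:380],(380,400)),cv2.resize(t[90:280,170:350],(380,400))]))
E
```

```text
16.5833 [0.5546 0.1848 0.1232] [ 0.0766 -0.0627  0.2522]
```

View pics/s5.png

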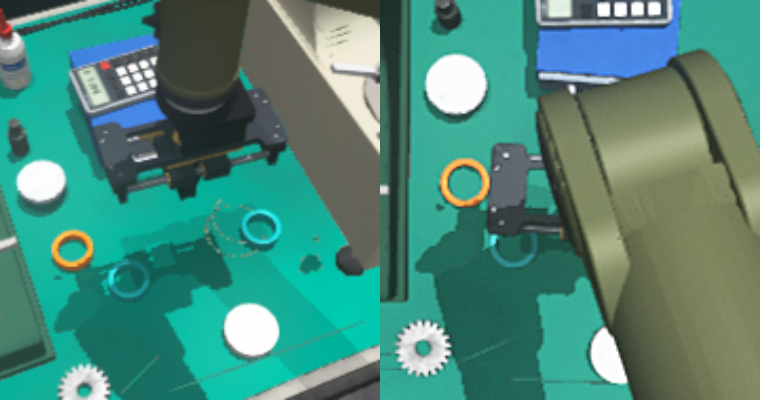

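Request:
arm_command --series "10 12 -8 0 255;10 12 -8 0 255;10 12 -8 0 255;10 12 -8 0 255;10 12 -8 0 255;10 12 -8 0 255;10 12 -8 0 255;10 12 -8 0 255;10 12 -8 0 255;10 12 -8 0 255;0 0 0 0 255;0 0 0 0 255"

```text
time_s: 17.68
tool_pos: [0.4619, 0.3114, 0.2006]
tool_rot: [-180.0, -0.0, 175.8]
force: [0.8, -0.7, -0.7]
grip_width: 0.0004
grasp_force: 0.0
```

```bash
python3 - <<'E'
from h import *
o=telemetry.get_obs(); t=cams.read_camera('top');im=cams.read_camera('side')
print(o['time_s'],o['tool_pos'],o['force'])
f=lambda i:cv2.resize(i,(380,380),interpolation=cv2.INTER_CUBIC)
t0=cv2.imread('pics/top0.png')
cv2.imwrite('pics/s6.png',np.hstack([f(im[110:205,215:310]),f(t[60:155,230:325])]))
E
```

```text
17.6833 [0.4619 0.3114 0.2006] [ 0.8389 -0.6919 -0.7117]
```

View pics/s6.png

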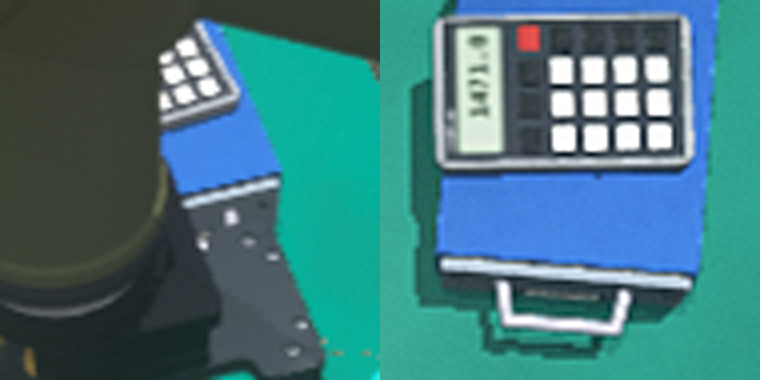

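```bash
python3 - <<'E'
from h import *
T=cam('top'); t=lambda p:(230+(p[0]-380)/4,60+p[1]/4)
for k,p,z in [('hl',(508,325),.04),('hr',(620,331),.04),('strip L outer',(440,268),.055),('strip R outer',(692,288),.055),('strip L inner',(440,258),.055),('strip R inner',(692,277),.055),('blue L',(440,258),.06),('blue R',(692,277),.06)]: print(k,onz(T,t(p),z))
E
```

```text
hl [0.6612 0.2041 0.04  ]
hr [0.6579 0.142  0.04  ]
strip L outer [0.6899 0.2417 0.055 ]
strip R outer [0.6789 0.104  0.055 ]
strip L inner [0.6955 0.2417 0.055 ]
strip R inner [0.685 0.104 0.055]
blue L [0.6943 0.2416 0.06  ]
blue R [0.6839 0.1047 0.06  ]
```

The drawer front now sits flush against the unit in the top half, with no gap along (440,258)–(692,277). The measured travel of about 100 mm matches the initial opening, and the stop was hard. The arm is clear, so I'm handing in.

```bash
python3 -c "
from cell import env
print(env.sign_off())"
```

```text
the job is handed in; nothing more can be done
None
```

The bearing ring was laid flat in the drawer and released, the drawer was pushed shut against its hard stop, and the job was handed in at about 18 s; the gear and disc were not touched, and the hand-in returned no verdict.

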